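Lock the slides into the staining rack with the sprung bar

TASK

Fit the long sprung retaining bar (green tabs) into the slide rack: squeeze its two tabs together so that the end pins draw in, lower it between the rack's two end plates, and let go so that both pins spring fully out into the recesses of the plates. Leave the short bar with orange tabs and the brown bottle where they stand.

Things in the scene. Friction and masses are not known exactly. Their poses are not given: they have to be found in the camera images.
- rack: White slide rack, blue end plates, fixed; 90 x 172 x 76 mm. Origin: centre of underside; y along its length, z up. Plates' inner faces at y = +-68 mm, each with a blind recess: x +-18, z 41 to 72 mm, 6 mm deep (floor at |y| 74). Inside each plate a grey ledge (top z = 40, |y| 50 to 68) carries the bar's underside. Slide tops z = 35. Lower the bar straight down, along y, either way round.
- bar_grip (a point): Long bar with GREEN tabs, to be fitted; stands on the bench, tabs up. Point midway between its tabs, 50 mm above its underside; y along the bar, z up. Tabs 22 mm wide, 5 thick, 17 to 65 mm above the underside, 60 mm over outer faces. Pinched along y they slide to stops at 28 mm (6.7 N; grip with 15 to 30 N), drawing in both pins. 150 g. Seated: underside on the ledges, tabs 52 mm over outside.
- pin_a (a point): Tip, on the axis, of the long bar's steel end pin (8 mm diameter) at its +y end; axes as the bar's. The bar's body is 30 x 120 x 16 mm high, pin axis 8 mm above its underside. Pin tips are 156 mm apart when free, 124 mm with the tabs fully pinched: each tab is one piece with the pin of its own side, moves 16 mm and has its own spring.
- pin_b (a point): Tip of the other end pin of the long bar, on the pin's axis, on the side of the bar's -y; axes as the bar's.
- short_bar_grip (a point): Grip point of the short bar with ORANGE tabs, a bystander (too short for this rack): same make and tabs as the long one but only 112 mm over its pins. Point midway between its tabs, 50 mm above the bench; y along the bar.
- bottle_mid (a point): Small brown bottle with a black cap, a bystander, 42 mm in diameter and 85 mm high, standing on the bench. Point at its centre, half-way up; z up.
Things that resemble listed ones, but are neither listed nor needed, are in the scene too. What is shaped like the part that bears bar_grip but black is not meant. There is more than one size of the rack; the job needs the larger.

How it is judged:
By the outcome, as a careful person would: the job done as asked, in the order asked, and still so for the second after the job is handed in, with the robot touching nothing.
It also fails if it takes over 38 s, if anything falls off the work surface, if the arm or the gripper's body presses on something with over 40 N, if the wrist force passes 120 N, or if a joint passes its speed limit or range.

ROBOT

A 6-joint arm with a two-finger parallel gripper is mounted at the origin on the work surface. World frame = base frame: x ahead of the robot, y to its left, z up, the work surface at z = 0. Lengths are in m, angles in rad, forces in N, time in s.
With the tool pointing down it reaches from about 0.35 to 0.975 m from the base axis. Payload 4.9 kg.
Tool frame: the origin (TCP) lies at the very end of the fingers, on their centre line; the grasp point (between the pads) lies 19 mm behind it; z points along the fingers, y is the direction in which the jaws open and shut (so a half turn about z gives the same grasp; the last joint's range is limited). The gripper opens to 85 mm and grips with 20 to 120 N. Pads are 22 mm wide; open, the fingers measure 114 mm over their backs; the gripper's body (76 mm by 85 mm) begins 54 mm behind the grasp point. The pads swing forward as they close: fully open they stand 13 mm farther back than shut.
Start: joints at [-1.273, 0.053, 1.613, -0, 1.476, -0.119], TCP at [0.253, -0.571, 0.231] pointing down, gripper open.
Joint ranges: [-3.01, 3.01], [-1.01, 2.22], [0.06, 2.58], [-1.02, 4.17], [0.09, 2.62], [-3.14, 3.14]. Speed limits (rad/s): [2.57, 2.57, 3.14, 3.14, 3.14, 3.14].

INTERFACE

Orientations are given as a unit quaternion [w, x, y, z].
In Python, from plant import monitor, eyes, manip gives the robot as it stands.
- The arm moves only by the tool step_arm, never from a script. Its argument "motion" is a list of rows, each a list of 7 numbers: the shift along the world's x, y, z scaled (see below), then the turn, a rotation vector about the world's x, y, z scaled (see below), then the closure in counts, from 0 (fully open) to 255 (shut). In form: [[x, y, z, ax, ay, az, grip], ...]. A call has 1 to 10 rows; each row is the pose to reach, as a shift and turn from the pose commanded when the call began; what a row does not reach only later rows make up. The controller multiplies each number of a shift by 0.5 m and each number of a turn by 1.5 rad. A row lasts 1/10 s, in which the tool goes at most 50 mm and 8.59 degrees, less where a joint would pass 70% of its speed; a pose out of reach is approached as far as the arm can. A call with a number of a shift or a turn outside -1 to 1 is refused whole. A call with a gripper value outside its range is refused whole. The fingers move at their own pace and stop on an object; the grip force is fixed at half the most. Time passes only in rows, so rows that repeat a pose let the fingers close. It gives the time, the measured TCP pose, the force and the opening at its end, in the units of the state.
- monitor.state(): the state, without advancing time (a new reading comes with each control period).
- eyes.grab_frame(name): name is "side" or "top"; returns a dict with "pixels" (384x512x3 uint8, red, green, blue), "mtx" (3x3 intrinsics, pixels), "dist" ([k1, k2, p1, p2, k3] as OpenCV has them; the pictures are not rectified), "rvec" (rotation vector, rad) and "tvec" (3), from world to camera coordinates, as OpenCV has them. Camera axes: x right, y down, z forward; pixel columns grow to the right and rows downward; lengths in m; the calibration is good to about 2 mm. A picture is of the moment at which its call begins. There is no depth.
- manip.job_done(): hands the job in, once; it reports no verdict.
Trained networks look in the newest picture that a camera, given by its name, has taken for a name from the list of things; names that differ only in an ending like _2 or _b are one class to them, and where a whole thing is asked for, a point or a joint stands for the part that bears it (a point fixed in the world has none). Each returns a list of dicts, best first, with "p" (0 to 1); they miss things now and then, are a little off and sometimes report something else, mostly with a low value. They report only what shows in the picture. A call takes as long as a camera call. They do not tell look-alikes from the thing itself.
- eyes.look_for(name, camera): "box" ([centre column, centre row, width, height] in pixels, round what is visible of it).
- eyes.pinpoint(name, camera): "uv" ([column, row] in pixels: a listed point, or the origin of a listed thing).
The state is a dict: "time": time; "joint_pos": joint angles; "joint_vel": joint speeds; "joint_efforts": joint torques, N m; "tool_pos": TCP position; "tool_rot": TCP orientation; "contact_force": force on the tool from outside, world axes, zero at the start; "ft_torque": the same for the moment, N m; "gripper_width": opening from 0.0 (shut) to 1.0 (fully open).
Only numpy, scipy, OpenCV 4.12 (cv2) and the standard library are available. Lean on these libraries where they do the work, as an engineer would, in place of code of your own. Each camera call takes 0.05 s, during which the arm holds its last target.

## Working session

There is one attempt and no reset: what is moved stays moved. The work goes in short steps, Python scripts to look and compute and a tool call to move; the robot and the scene stay as the last step left them, time stands still between calls to the robot, and variables do not carry over. Pictures are saved under pics/ and viewed, and the job is handed in when it is done.

Besides the shell and the picture viewer there is one more tool, called after "Request:" by a JSON object that holds its "op" and its "data", one argument or row to a line. step_arm: Moves the arm, as the interface text tells. Its arguments: {"type":"object","properties":{"motion":{"type":"array","items":{"type":"array","items":{"type":"number"}}}},"required":["motion"]}

```bash
ls; mkdir -p pics
cat > h.py <<'E'
import numpy as np, cv2
from plant import monitor, eyes, manip
def grab(n,save=None):
    f=eyes.grab_frame(n)
    if save: cv2.imwrite('pics/'+save,cv2.cvtColor(np.asarray(f['pixels']),cv2.COLOR_RGB2BGR))
    return f
def ray(f,uv):
    K=np.array(f['mtx'],float);d=np.array(f['dist'],float)
    p=cv2.undistortPoints(np.array([[uv]],float),K,d)[0,0]
    R=cv2.Rodrigues(np.array(f['rvec'],float))[0];t=np.array(f['tvec'],float).ravel()
    return -R.T@t, R.T@np.array([p[0],p[1],1.])
def atz(f,uv,z):
    c,d=ray(f,uv);return c+d*(z-c[2])/d[2]
def tri(rs):
    A=np.zeros((3,3));b=np.zeros(3)
    for c,d in rs:
        d=d/np.linalg.norm(d);P=np.eye(3)-np.outer(d,d);A+=P;b+=P@c
    return np.linalg.solve(A,b)
def proj(f,X):
    return cv2.projectPoints(np.array(X,float).reshape(-1,3),np.array(f['rvec'],float),np.array(f['tvec'],float),np.array(f['mtx'],float),np.array(f['dist'],float))[0].reshape(-1,2)
E
python3 - <<'E'
from h import *
print(monitor.state())
for c in ('top','side'):
    f=grab(c,c+'0.png')
    import pickle; pickle.dump(f,open(c+'0.pkl','wb'))
    print(c,ray(f,(256,192)))
    for n in ('rack','bar_grip','pin_a','pin_b','short_bar_grip','bottle_mid'):
        for r in eyes.pinpoint(n,c)[:4]: print(n,np.round(r['uv'],1),round(r['p'],2),np.round(atz(f,r['uv'],{'rack':0,'bar_grip':.05,'short_bar_grip':.05,'bottle_mid':.042}.get(n,.008)),3))
E
```

```text
pics
{'time': 0.0, 'joint_pos': array([-1.27295559e+00,  5.33713349e-02,  1.61427000e+00, -4.48175164e-06,
        1.47599473e+00, -1.19039089e-01]), 'joint_vel': array([-0.00059576,  0.00227646,  0.00046997,  0.00175338, -0.00093999,
        0.00056426]), 'joint_efforts': array([-4.65578760e-04, -3.93676114e+01, -3.70180929e+01, -1.35997811e-04,
        6.89328153e-03, -3.55984191e-06]), 'tool_pos': array([ 0.25286459, -0.57089446,  0.23006838]), 'tool_rot': array([-1.01742744e-03,  9.78354385e-01,  2.06933936e-01, -9.34414986e-05]), 'contact_force': array([-0.164905  , -0.3494883 ,  0.31379555]), 'ft_torque': array([-0.01244382,  0.01654393,  0.02189125]), 'gripper_width': 1.0003847692716898}
top (array([ 0.50856597, -0.00447219,  1.01203849]), array([ 0.05310304,  0.03555338, -0.99796141]))
rack [144.4 198.6] 0.82 [0.537 0.344 0.   ]
bar_grip [309.6 236.7] 0.67 [ 0.446 -0.113  0.05 ]
bar_grip [244.4 262.9] 0.59 [0.373 0.056 0.05 ]
pin_a [339.  232.3] 0.6 [ 0.457 -0.197  0.008]
pin_a [238.3 287.3] 0.46 [0.301 0.073 0.008]
pin_b [339.  232.3] 0.6 [ 0.457 -0.197  0.008]
pin_b [238.3 287.3] 0.46 [0.301 0.073 0.008]
short_bar_grip [345.9 162.4] 0.84 [ 0.643 -0.205  0.05 ]
bottle_mid [222.7 129.3] 0.65 [0.728 0.124 0.042]
side (array([ 0.44768461, -0.7133463 ,  0.61865721]), array([ 0.09860085,  0.79663514, -0.59649958]))
rack [254.6 184. ] 0.77 [0.551 0.154 0.   ]
bar_grip [193.  192.8] 0.75 [0.371 0.063 0.05 ]
bar_grip [226.7 233.2] 0.68 [ 0.454 -0.107  0.05 ]
pin_a [233.5 271.7] 0.74 [ 0.462 -0.189  0.008]
pin_a [219.4 208.2] 0.64 [0.44  0.04  0.008]
pin_a [168.9 204.5] 0.41 [0.3   0.073 0.008]
pin_b [233.5 271.7] 0.74 [ 0.462 -0.189  0.008]
pin_b [219.4 208.2] 0.64 [0.44  0.04  0.008]
pin_b [168.9 204.5] 0.41 [0.3   0.073 0.008]
short_bar_grip [317.2 256.4] 0.78 [ 0.646 -0.205  0.05 ]
bottle_mid [310.8 172.6] 0.73 [0.718 0.133 0.042]
```

View pics/top0.png

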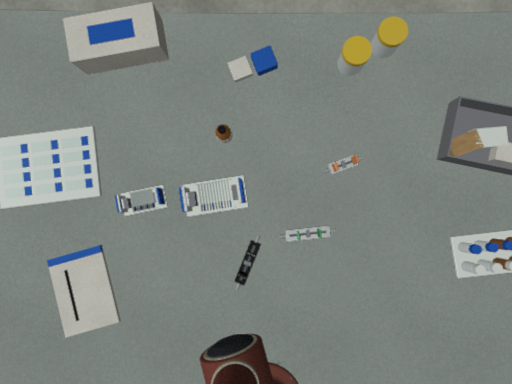

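View pics/side0.png

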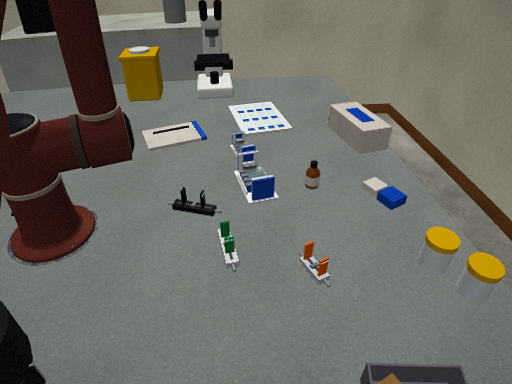

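Top picture: the large rack is at about (213,197), the small one at (141,201), the green bar at (307,235), and the black look-alike at (247,262). I'll zoom in to measure the poses.

Run:
```python
import cv2,numpy as np
t=cv2.imread('pics/top0.png');s=cv2.imread('pics/side0.png')
def z(im,x0,y0,x1,y1,n,k):
    cv2.imwrite('pics/'+n,cv2.resize(im[y0:y1,x0:x1],None,fx=k,fy=k,interpolation=cv2.INTER_CUBIC))
z(t,170,165,260,230,'zt_rack.png',8)
z(t,275,215,340,255,'zt_bar.png',10)
z(s,220,135,290,210,'zs_rack.png',8)
z(s,205,210,255,280,'zs_bar.png',8)
```

```text
(no output)
```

View pics/zt_rack.png

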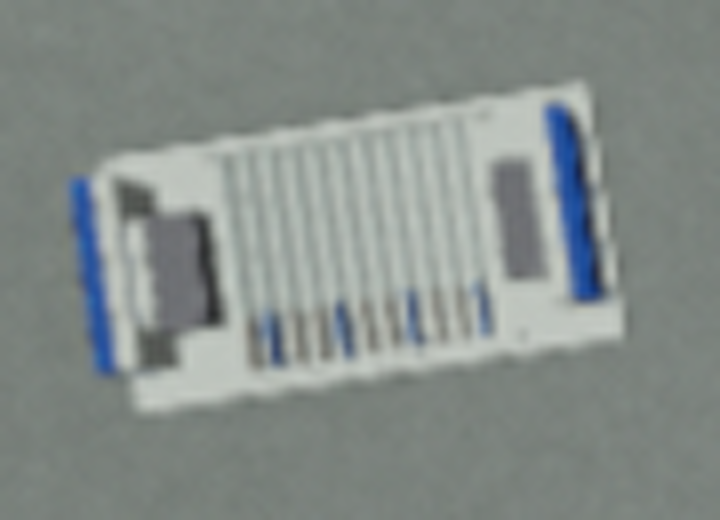

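View pics/zt_bar.png

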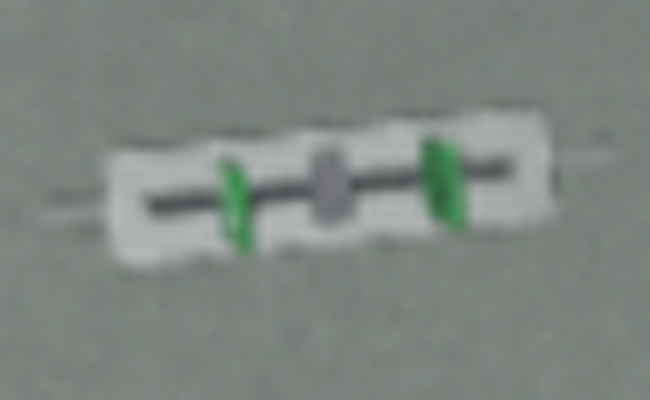

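View pics/zs_rack.png

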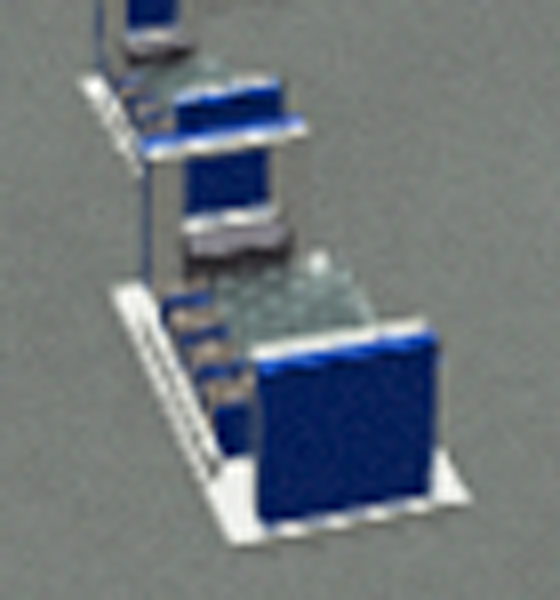

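View pics/zs_bar.png

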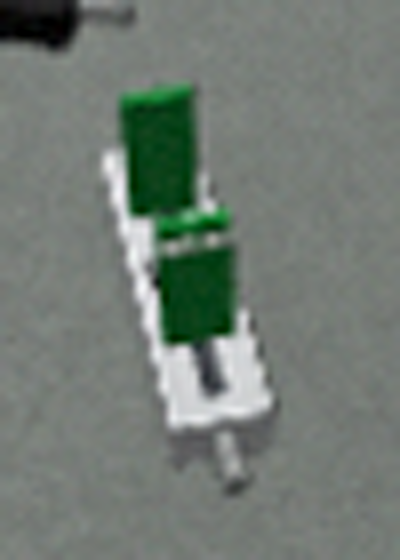

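```bash
cat > fit.py <<'E'
from h import *
import pickle
from scipy.optimize import least_squares
T=pickle.load(open('top0.pkl','rb'));S=pickle.load(open('side0.pkl','rb'))
def uz(p,o,k): return (np.array(p,float)+.5)/k-.5+np.array(o)
def W(pose,P):
    x,y,a=pose;P=np.array(P,float);c,s=np.cos(a),np.sin(a)
    return np.c_[x+c*P[:,0]-s*P[:,1],y+s*P[:,0]+c*P[:,1],P[:,2]]
def fit(obs,x0):
    def r(p): return np.concatenate([((proj(f,W(p,P))-U)).ravel() for f,P,U in obs])
    s=least_squares(r,x0,loss='soft_l1');return s.x,r(s.x).reshape(-1,2)
m=1e-3
# bar ; image left = +y, up=+x
bt=[((0,78,8),(42,213)),((0,-78,8),(614,152)),((11,30,65),(222,157)),((-11,30,65),(240,252)),((11,-30,65),(458,140)),((-11,-30,65),(467,230)),((-15,-60,16),(556,220)),((15,-60,16),(545,112)),((-15,60,16),(122,267))]
bs=[((0,-78,8),(235,490)),((-11,-30,65),(160,238)),((11,-30,65),(233,228)),((-11,30,65),(121,97)),((11,30,65),(194,86)),((-15,-60,16),(170,430)),((15,-60,16),(272,405))]
ob=[(T,np.array([a for a,_ in bt])*m,np.array([uz(u,(275,215),10) for _,u in bt])),(S,np.array([a for a,_ in bs])*m,np.array([uz(u,(205,210),8) for _,u in bs]))]
pb,rb=fit(ob,[.45,-.11,.0])
rt=[((45,-86,4),(588,82)),((-45,-86,4),(624,338)),((-45,86,4),(138,411)),((0,-50,40),(500,221)),((0,50,40),(205,268))]
rs=[((-45,-86,0),(232,546)),((45,-86,0),(472,498))]
orr=[(T,np.array([a for a,_ in rt])*m,np.array([uz(u,(170,165),8) for _,u in rt])),(S,np.array([a for a,_ in rs])*m,np.array([uz(u,(220,135),8) for _,u in rs]))]
pr,rr=fit(orr,[.545,.154,0.])
if __name__=='__main__':
    print('bar',pb.round(4),np.degrees(pb[2]));print(rb.round(1).tolist())
    print('rack',pr.round(4),np.degrees(pr[2]));print(rr.round(1).tolist())
    for i in (0,1):
        q,_=fit([ob[i]],[.45,-.11,0]);q2,_=fit([orr[i]],[.545,.154,0]);print(i,q.round(4),q2.round(4))
    def line(im,f,pose,P,o,k,c):
        u=((proj(f,W(pose,np.array(P)*m))-np.array(o)+.5)*k-.5).round().astype(int)
        cv2.polylines(im,[u.reshape(-1,1,2)],True,c,1)
    def rect(x,y0,y1,z): return [(x,y0,z),(x,y1,z),(-x,y1,z),(-x,y0,z)]
    for nm,f,o,k in (('zt_rack',T,(170,165),8),('zs_rack',S,(220,135),8)):
        im=cv2.imread(f'pics/{nm}.png')
        line(im,f,pr,rect(45,-86,86,0),o,k,(0,0,255));line(im,f,pr,rect(45,-86,86,4),o,k,(0,128,255))
        for s in (1,-1): line(im,f,pr,rect(18,50*s,68*s,40),o,k,(0,255,255));line(im,f,pr,[(18,68*s,41),(18,68*s,72),(-18,68*s,72),(-18,68*s,41)],o,k,(0,255,0))
        for s in (1,-1): line(im,f,pr,rect(30,68*s,80*s,76),o,k,(255,0,255))
        cv2.imwrite(f'pics/o_{nm}.png',im)
E
python3 fit.py
```

```text
bar [ 0.4535 -0.1105  0.1281] 7.342310068858998
[[-0.3, -0.1], [-0.4, 0.2], [0.4, 0.8], [-0.5, -0.1], [0.0, 0.1], [0.1, -0.3], [-0.1, -0.2], [-0.3, -0.5], [-1.0, -0.4], [0.2, 0.5], [-0.5, -0.0], [-0.0, -0.5], [-0.1, 0.4], [-0.1, 0.2], [0.1, 0.9], [0.3, 1.6]]
rack [0.55   0.1456 0.1791] 10.264324015504597
[[-0.1, -0.1], [0.3, -0.1], [-0.1, 0.3], [-0.8, -0.2], [-0.6, -0.3], [-0.2, 2.5], [-0.1, 2.7]]
0 [ 0.4533 -0.1111  0.1298] [0.5498 0.1449 0.1745]
1 [ 0.4538 -0.1091  0.1237] [0.5515 0.1575 0.1858]
```

View pics/o_zt_rack.png

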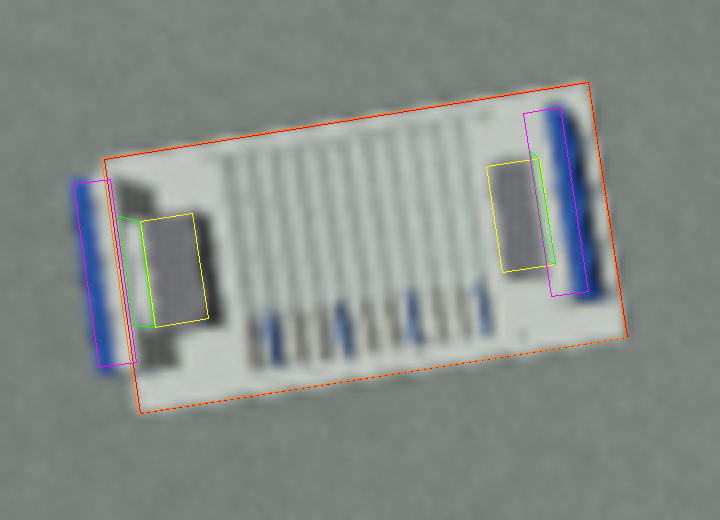

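View pics/o_zs_rack.png

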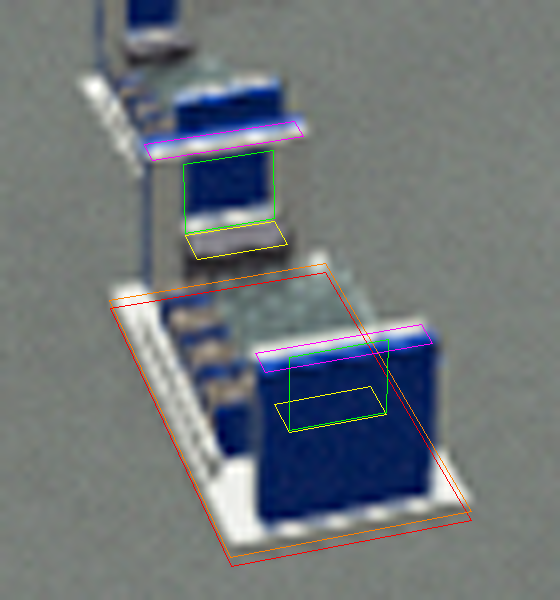

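```bash
cat > fit2.py <<'E'
from fit import *
def fz(zs):
    A=[((45,-86,zs),(588,82)),((-45,-86,zs),(624,338)),((-45,86,zs),(138,411))]
    L=[((0,-50,40),(498,222)),((0,50,40),(208,268)),((18,50,40),(195,212)),((-18,50,40),(210,321)),((18,-50,40),(490,163)),((-18,-50,40),(507,280))]
    s1=[((-45,-86,zs),(232,546)),((45,-86,zs),(472,498))]
    s2=[((-18,68,72),(184,165)),((18,68,72),(273,152)),((-18,50,40),(196,259)),((18,50,40),(290,244))]
    mk=lambda a,f,o:(f,np.array([p for p,_ in a])*m,np.array([uz(u,o,8) for _,u in a]))
    return mk(A,T,(170,165)),mk(L,T,(170,165)),mk(s1,S,(220,135)),mk(s2,S,(220,135))
for z in (0,4,8,12):
    o=fz(z);p,r=fit(o,[.55,.145,.18]);print(z,p.round(4),(r**2).sum().round(2))
    print([fit([q],[.55,.145,.18])[0].round(4).tolist() for q in o])
E
python3 fit2.py
```

```text
0 [0.5499 0.1452 0.178 ] 18.36
[[0.5503, 0.1462, 0.1726], [0.5493, 0.1442, 0.1754], [0.5515, 0.1575, 0.1858], [0.5497, 0.1449, 0.1732]]
4 [0.5498 0.145  0.1777] 8.47
[[0.5502, 0.1457, 0.1726], [0.5493, 0.1442, 0.1754], [0.5505, 0.1524, 0.1886], [0.5497, 0.1449, 0.1732]]
8 [0.5498 0.1447 0.1772] 3.36
[[0.5501, 0.1452, 0.1725], [0.5493, 0.1442, 0.1754], [0.5495, 0.1473, 0.1914], [0.5497, 0.1449, 0.1732]]
12 [0.5497 0.1443 0.1758] 2.9
[[0.55, 0.1448, 0.1723], [0.5493, 0.1442, 0.1754], [0.5485, 0.1422, 0.1943], [0.5497, 0.1449, 0.1732]]
```

Measured poses: the rack is at (0.5497, 0.1446) with a yaw of 10°, and the green bar is at (0.4535, -0.1105) with a yaw of 7.3°. Next I move above the bar, checking the gripper calibration on the way.

Request:
{"op": "step_arm", "data": {
  "motion": [
    [0.401, 0.921, -0.14, 0, 0, -0.1925, 127],
    [0.401, 0.921, -0.14, 0, 0, -0.1925, 127],
    [0.401, 0.921, -0.14, 0, 0, -0.1925, 127],
    [0.401, 0.921, -0.14, 0, 0, -0.1925, 127],
    [0.401, 0.921, -0.14, 0, 0, -0.1925, 127],
    [0.401, 0.921, -0.14, 0, 0, -0.1925, 127],
    [0.401, 0.921, -0.14, 0, 0, -0.1925, 127],
    [0.401, 0.921, -0.14, 0, 0, -0.1925, 127],
    [0.401, 0.921, -0.14, 0, 0, -0.1925, 127],
    [0.401, 0.921, -0.14, 0, 0, -0.1925, 127]
  ]
}}

```text
time: 1.7
tool_pos: [0.4513, -0.1156, 0.1625]
tool_rot: [0.0, 0.998, 0.064, 0.001]
contact_force: [0.8, -1.1, 0.0]
gripper_width: 0.505
```

Request:
{"op": "step_arm", "data": {
  "motion": [
    [0, 0, 0, 0, 0, 0, 0],
    [0, 0, 0, 0, 0, 0, 0],
    [0, 0, 0, 0, 0, 0, 0],
    [0, 0, 0, 0, 0, 0, 0],
    [0, 0, 0, 0, 0, 0, 0]
  ]
}}

```text
time: 2.2
tool_pos: [0.4505, -0.1187, 0.1626]
tool_rot: [0.0, 0.998, 0.063, 0.0]
contact_force: [0.3, -0.1, 0.8]
gripper_width: 1.007
```

Run:
```python
from h import *
s=monitor.state();print(s['tool_pos'],s['tool_rot'],s['gripper_width'],s['time'])
f=grab('top','t1.png');g=grab('side','s1.png')
for n,im,(a,b,c,d) in (('t1',f,(250,190,370,290)),('s1',g,(170,130,290,280))):
    cv2.imwrite('pics/z'+n+'.png',cv2.resize(cv2.imread(f'pics/{n}.png')[b:d,a:c],None,fx=4,fy=4,interpolation=cv2.INTER_CUBIC))
```

```text
[ 0.45053882 -0.11869194  0.16258289] [1.58182376e-04 9.98028755e-01 6.27577260e-02 2.15909342e-04] 1.0068195722018725 2.2
```

View pics/zs1.png

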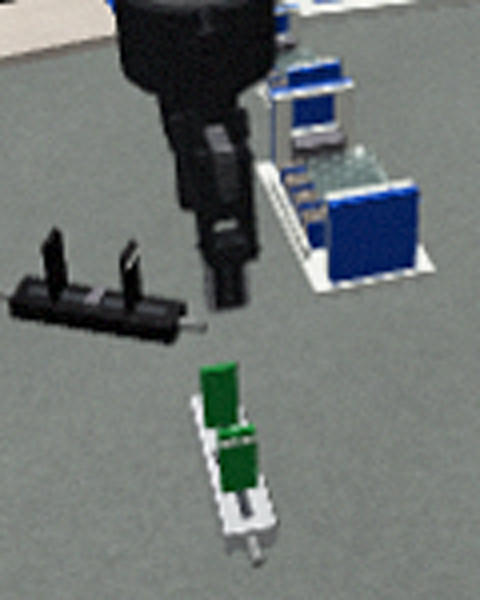

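Request:
{"op": "step_arm", "data": {
  "motion": [
    [0.006, 0.0164, 0, 0, 0, 0, 0],
    [0.006, 0.0164, -0.05, 0, 0, 0, 0],
    [0.006, 0.0164, -0.1, 0, 0, 0, 0],
    [0.006, 0.0164, -0.15, 0, 0, 0, 0],
    [0.006, 0.0164, -0.17, 0, 0, 0, 0],
    [0.006, 0.0164, -0.17, 0, 0, 0, 0]
  ]
}}

```text
time: 2.9
tool_pos: [0.4525, -0.1085, 0.0757]
tool_rot: [-0.001, 0.998, 0.064, -0.002]
contact_force: [-0.3, -0.3, -0.6]
gripper_width: 0.999
```

Run:
```python
from h import *
s=monitor.state();print(s['tool_pos'],s['tool_rot'],s['gripper_width'],s['time'],s['contact_force'])
f=grab('top','t2.png');g=grab('side','s2.png')
for n,im,(a,b,c,d) in (('t2',f,(250,190,370,290)),('s2',g,(170,130,290,280))):
    cv2.imwrite('pics/z'+n+'.png',cv2.resize(cv2.imread(f'pics/{n}.png')[b:d,a:c],None,fx=4,fy=4,interpolation=cv2.INTER_CUBIC))
```

```text
[ 0.45254058 -0.10852265  0.07566602] [-8.58277597e-04  9.97948797e-01  6.39902996e-02 -1.64414650e-03] 0.9991488888950198 2.9 [-0.32105453 -0.34173521 -0.55632064]
```

View pics/zs2.png

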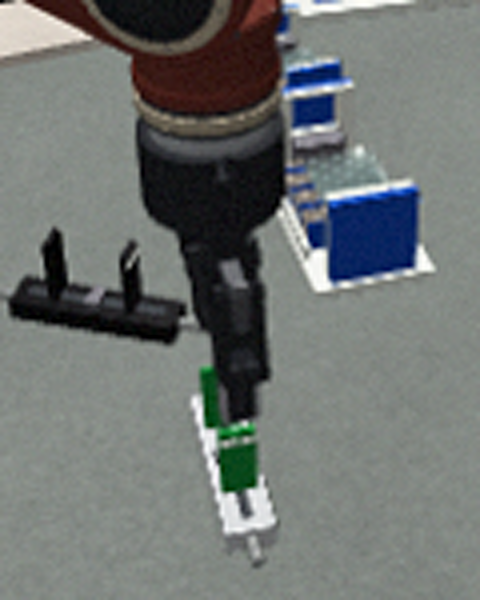

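View pics/zt2.png

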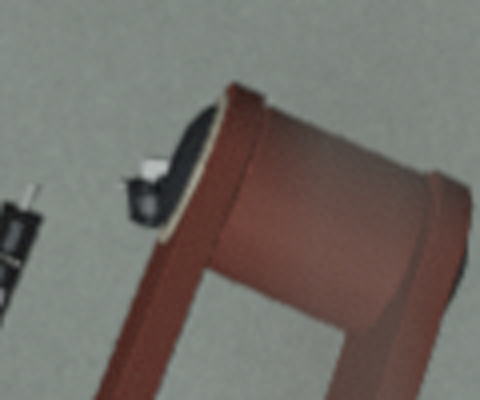

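Run:
```python
from fit import *
c=np.array([.4525,-.1085,0]);d=np.array([-.127,.992,0])
for z in (.0757,.0887):
  for s in (-.0425,-.057,.0425): 
    p=c+s*d;p[2]=z;print(z,s,(proj(S,p)[0]-[170,130])*4)
```

```text
0.0757 -0.0425 [236.83723865 432.83620624]
0.0757 -0.057 [241.87071212 450.96294364]
0.0757 0.0425 [210.1005773  336.20694616]
0.0887 -0.0425 [235.75196913 415.62268127]
0.0887 -0.057 [240.818627   433.69060603]
0.0887 0.0425 [208.8692748  319.42657437]
```

Request:
{"op": "step_arm", "data": {
  "motion": [
    [0.002, -0.004, 0, 0, 0, 0, 0],
    [0.002, -0.004, -0.05, 0, 0, 0, 0],
    [0.002, -0.004, -0.095, 0, 0, 0, 0],
    [0.002, -0.004, -0.095, 0, 0, 0, 0],
    [0.002, -0.004, -0.095, 0, 0, 0, 0]
  ]
}}

```text
time: 3.5
tool_pos: [0.4553, -0.1115, 0.0307]
tool_rot: [0.0, 0.998, 0.064, 0.0]
contact_force: [0.8, -0.5, -0.5]
gripper_width: 0.999
```

Request:
{"op": "step_arm", "data": {
  "motion": [
    [0, 0, 0, 0, 0, 0, 80],
    [0, 0, 0, 0, 0, 0, 100],
    [0, 0, 0, 0, 0, 0, 120],
    [0, 0, 0, 0, 0, 0, 135],
    [0, 0, 0, 0, 0, 0, 150],
    [0, 0, 0, 0, 0, 0, 165],
    [0, 0, 0, 0, 0, 0, 165],
    [0, 0, 0, 0, 0, 0, 165],
    [0, 0, 0, 0, 0, 0, 165]
  ]
}}

```text
time: 4.4
tool_pos: [0.4564, -0.112, 0.0321]
tool_rot: [0.001, 0.998, 0.064, 0.002]
contact_force: [-1.8, 0.4, 8.4]
gripper_width: 0.356
```

Run:
```python
from h import *
f=grab('top','t3.png');g=grab('side','s3.png')
for n,im,(a,b,c,d) in (('t3',f,(250,190,370,290)),('s3',g,(190,180,270,280))):
    cv2.imwrite('pics/z'+n+'.png',cv2.resize(cv2.imread(f'pics/{n}.png')[b:d,a:c],None,fx=6,fy=6,interpolation=cv2.INTER_CUBIC))
```

```text
(no output)
```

View pics/zs3.png

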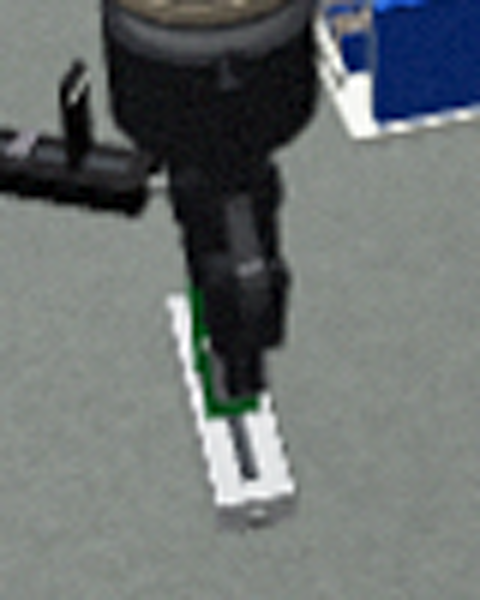

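Request:
{"op": "step_arm", "data": {
  "motion": [
    [0, 0, 0.004, 0, 0, 0, 174],
    [0, 0, 0.004, 0, 0, 0, 174],
    [0, 0, 0.004, 0, 0, 0, 174]
  ]
}}

```text
time: 4.8
tool_pos: [0.4551, -0.1114, 0.0324]
tool_rot: [0.0, 0.998, 0.064, 0.0]
contact_force: [-1.8, 0.5, 5.1]
gripper_width: 0.322
```

Request:
{"op": "step_arm", "data": {
  "motion": [
    [0, 0, 0.01, 0, 0, 0, 178],
    [0, 0, 0.04, 0, 0, 0, 178],
    [0, 0, 0.1, 0, 0, 0, 178],
    [0, 0, 0.18, 0, 0, 0, 178],
    [0, 0, 0.26, 0, 0, 0, 178],
    [0, 0, 0.26, 0, 0, 0, 178],
    [0, 0, 0.26, 0, 0, 0, 178],
    [0, 0, 0.26, 0, 0, 0, 178]
  ]
}}

```text
time: 5.6
tool_pos: [0.4534, -0.1107, 0.1597]
tool_rot: [-0.001, 0.998, 0.064, -0.002]
contact_force: [-0.0, 0.6, -1.9]
gripper_width: 0.312
```

Run:
```python
from h import *
s=monitor.state();print(s['tool_pos'],s['tool_rot'],s['gripper_width'],s['time'],s['contact_force'],s['ft_torque'])
g=grab('side','s4.png')
cv2.imwrite('pics/zs4.png',cv2.resize(cv2.imread(f'pics/s4.png')[100:260,180:290],None,fx=4,fy=4,interpolation=cv2.INTER_CUBIC))
```

```text
[ 0.45343237 -0.1107162   0.15968358] [-7.99067389e-04  9.97949491e-01  6.39807775e-02 -1.62306115e-03] 0.3119645041522524 5.6 [-0.04569265  0.60227776 -1.8911175 ] [0.10186256 0.00841972 0.01415279]
```

View pics/zs4.png

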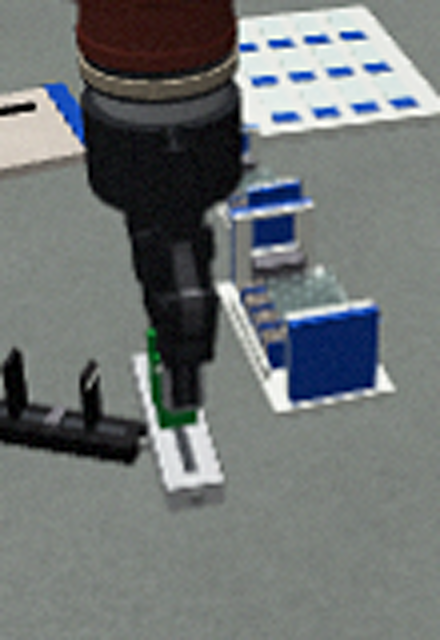

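Request:
{"op": "step_arm", "data": {
  "motion": [
    [0.02, 0.05, 0, 0, 0, 0.01, 178],
    [0.05, 0.13, 0, 0, 0, 0.02, 178],
    [0.08, 0.21, 0, 0, 0, 0.031, 178],
    [0.11, 0.29, 0, 0, 0, 0.031, 178],
    [0.14, 0.37, 0, 0, 0, 0.031, 178],
    [0.17, 0.45, 0, 0, 0, 0.031, 178],
    [0.192, 0.512, 0, 0, 0, 0.031, 178],
    [0.192, 0.512, 0, 0, 0, 0.031, 178],
    [0.192, 0.512, 0, 0, 0, 0.031, 178],
    [0.192, 0.512, 0, 0, 0, 0.031, 178]
  ]
}}

```text
time: 6.65
tool_pos: [0.5498, 0.144, 0.1603]
tool_rot: [0.0, 0.996, 0.087, -0.001]
contact_force: [0.5, -1.4, -1.9]
gripper_width: 0.305
```

```bash
cat > look.py <<'E'
import sys
from h import *
from fit import W,S,T
n=sys.argv[1];bz=float(sys.argv[2])
s=monitor.state();p=s['tool_pos'];q=s['tool_rot'];print(p,q,s['gripper_width'],s['time'],s['contact_force'],s['ft_torque'])
a=2*np.arctan2(q[2],q[1]);print('yaw',np.degrees(a))
d=np.array([np.cos(a),np.sin(a)]);off=float(sys.argv[3]) if len(sys.argv)>3 else 0
pose=(p[0]+off*d[0],p[1]+off*d[1],a)
for c,(x0,y0,x1,y1) in (('top',(160,150,270,240)),('side',(210,100,310,210))):
    f=grab(c,f'{c}{n}.png');k=6
    im=cv2.resize(cv2.imread(f'pics/{c}{n}.png')[y0:y1,x0:x1],None,fx=k,fy=k,interpolation=cv2.INTER_CUBIC);cv2.imwrite(f'pics/z{c}{n}.png',im)
    for z in (bz,bz+.016):
        u=((proj(f,W(pose,[(.015,.06,z),(-.015,.06,z),(-.015,-.06,z),(.015,-.06,z)]))-[x0,y0]+.5)*k-.5).round().astype(int)
        cv2.polylines(im,[u.reshape(-1,1,2)],True,(0,0,255),1)
    cv2.imwrite(f'pics/o{c}{n}.png',im)
E
python3 look.py 5 0.1273
```

```text
[0.5497631  0.14395805 0.16028118] [ 2.37774783e-04  9.96219669e-01  8.68589304e-02 -1.35657144e-03] 0.30512104779742727 6.65 [ 0.47364526 -1.41043578 -1.94279166] [ 0.02026218  0.03154041 -0.03834177]
yaw 9.965867810414126
```

View pics/oside5.png

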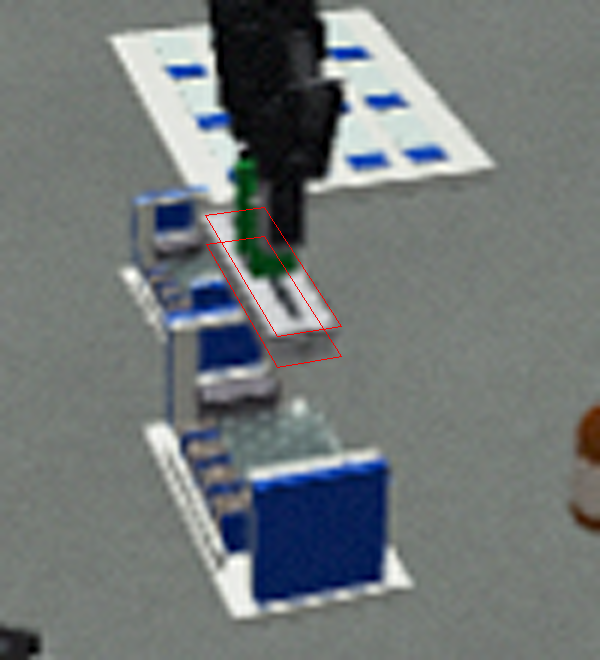

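View pics/otop5.png

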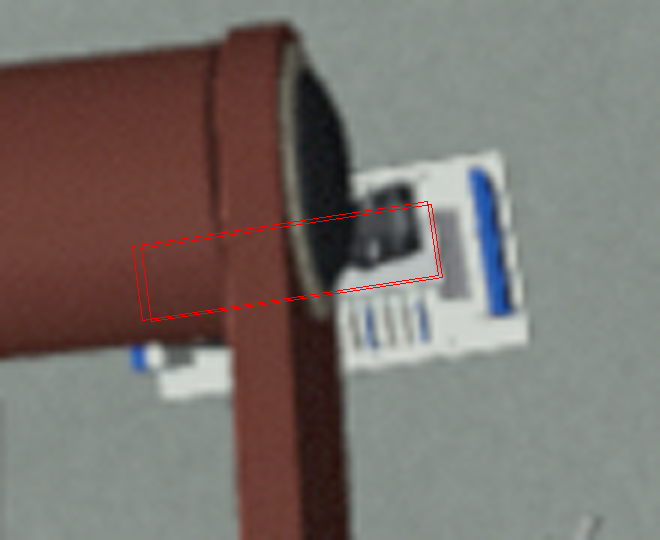

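Run:
```python
import cv2
a=cv2.imread('pics/top5.png')[170:215,205:255];b=cv2.imread('pics/side5.png')[130:165,240:275]
cv2.imwrite('pics/za5.png',cv2.resize(a,None,fx=14,fy=13,interpolation=cv2.INTER_CUBIC))
cv2.imwrite('pics/zb5.png',cv2.resize(b,None,fx=16,fy=16,interpolation=cv2.INTER_CUBIC))
```

```text
(no output)
```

View pics/za5.png

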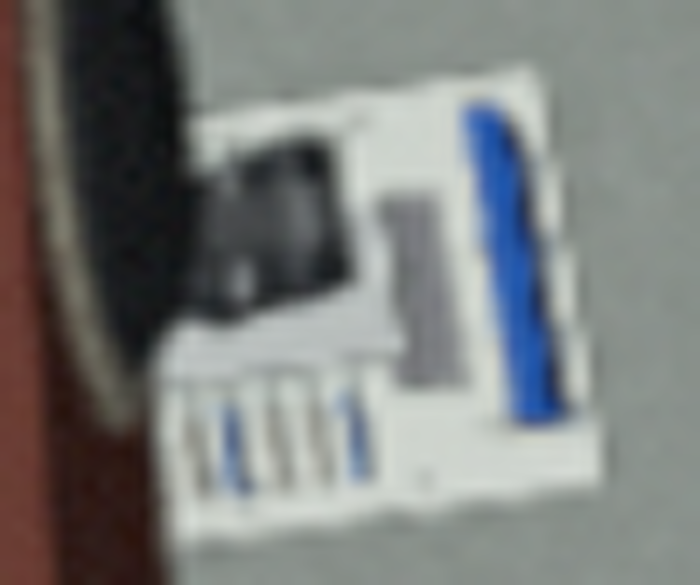

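View pics/zb5.png

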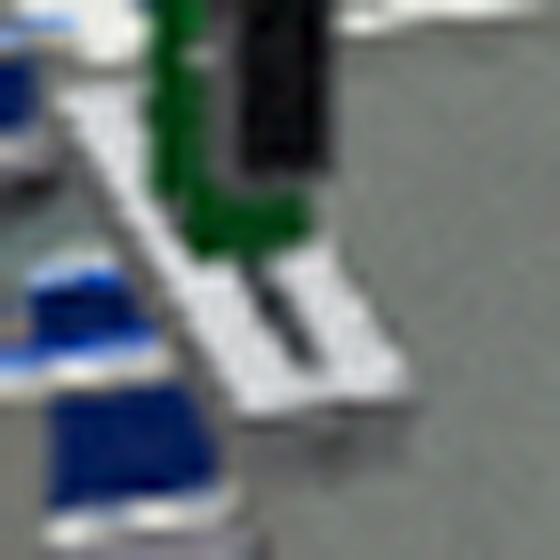

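Request:
{"op": "step_arm", "data": {
  "motion": [
    [0, 0, -0.04, 0, 0, 0, 178],
    [0, 0, -0.08, 0, 0, 0, 178],
    [0, 0, -0.11, 0, 0, 0, 178],
    [0, 0, -0.14, 0, 0, 0, 178],
    [0, 0, -0.16, 0, 0, 0, 178],
    [0, 0, -0.168, 0, 0, 0, 178],
    [0, 0, -0.168, 0, 0, 0, 178]
  ]
}}

```text
time: 7.45
tool_pos: [0.5505, 0.1447, 0.0773]
tool_rot: [0.0, 0.996, 0.087, -0.0]
contact_force: [0.3, -0.1, -2.1]
gripper_width: 0.304
```

```bash
python3 look.py 6 0.044
```

```text
[0.55048164 0.14466426 0.07726917] [ 3.35392856e-05  9.96197253e-01  8.71253647e-02 -4.49376913e-04] 0.3044005146592043 7.45 [ 0.27369917 -0.13141705 -2.10516438] [ 0.04999981 -0.02172959 -0.03711609]
yaw 9.99650666286166
```

View pics/oside6.png

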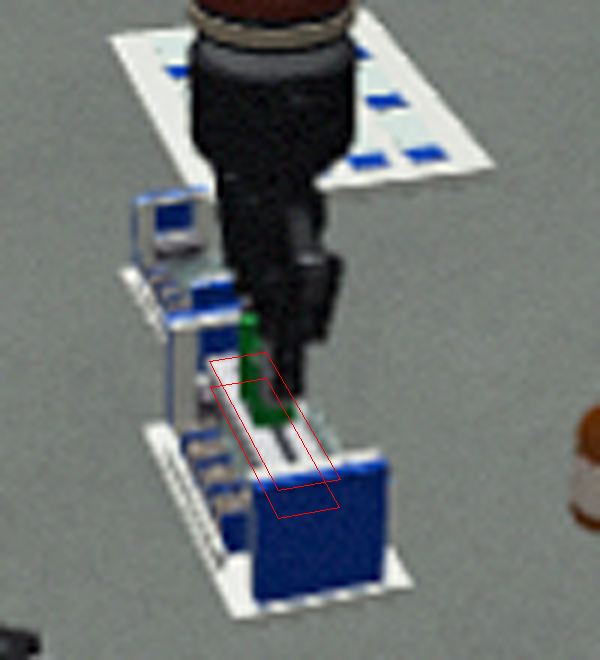

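View pics/ztop6.png

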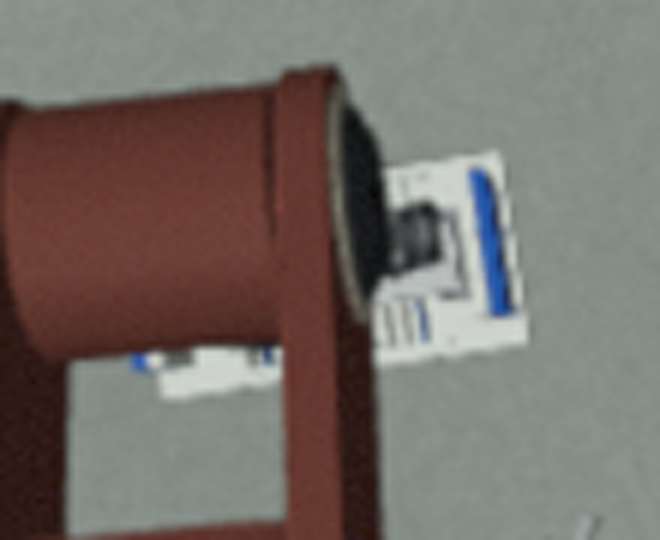

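The bar is between the plates with no contact force. I lower it gently onto the ledges.

Request:
{"op": "step_arm", "data": {
  "motion": [
    [0, 0, -0.004, 0, 0, 0, 178],
    [0, 0, -0.007, 0, 0, 0, 178],
    [0, 0, -0.01, 0, 0, 0, 178],
    [0, 0, -0.01, 0, 0, 0, 178]
  ]
}}

```text
time: 7.95
tool_pos: [0.5508, 0.1448, 0.0728]
tool_rot: [-0.0, 0.996, 0.087, 0.0]
contact_force: [-0.4, -0.2, -1.4]
gripper_width: 0.307
```

Request:
{"op": "step_arm", "data": {
  "motion": [
    [0, 0, -0.002, 0, 0, 0, 178],
    [0, 0, -0.004, 0, 0, 0, 178],
    [0, 0, -0.004, 0, 0, 0, 178]
  ]
}}

```text
time: 8.25
tool_pos: [0.551, 0.1449, 0.0727]
tool_rot: [0.0, 0.996, 0.087, -0.0]
contact_force: [-4.9, 0.9, 7.9]
gripper_width: 0.309
```

Request:
{"op": "step_arm", "data": {
  "motion": [
    [0, 0, 0, 0, 0, 0, 165],
    [0, 0, -0.002, 0, 0, 0, 150],
    [0, 0, -0.004, 0, 0, 0, 135],
    [0, 0, -0.006, 0, 0, 0, 120],
    [0, 0, -0.008, 0, 0, 0, 105],
    [0, 0, -0.008, 0, 0, 0, 90],
    [0, 0, -0.008, 0, 0, 0, 70],
    [0, 0, -0.008, 0, 0, 0, 60],
    [0, 0, -0.008, 0, 0, 0, 60]
  ]
}}

```text
time: 9.15
tool_pos: [0.5505, 0.1445, 0.0664]
tool_rot: [0.0, 0.996, 0.087, -0.0]
contact_force: [0.8, 0.2, -0.6]
gripper_width: 0.765
```

```bash
python3 look.py 7 0.04
```

```text
[0.55049328 0.14448796 0.06642852] [ 2.18306051e-04  9.96196971e-01  8.71290676e-02 -2.71393648e-04] 0.7645938206400356 9.15 [ 0.80134823  0.22680988 -0.6381239 ] [ 0.00867373 -0.02386773  0.01421542]
yaw 9.996932190282434
```

View pics/zside7.png

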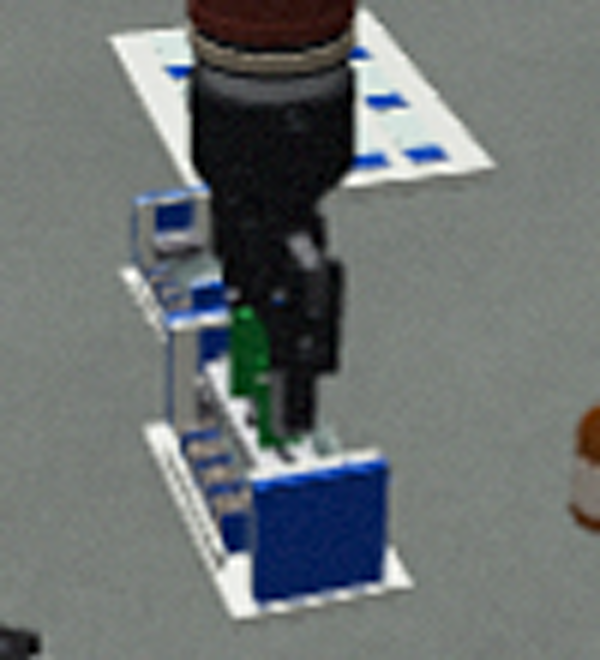

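Force is about zero, so the tabs are free. I retract straight up and then move aside to look.

Request:
{"op": "step_arm", "data": {
  "motion": [
    [0, 0, 0, 0, 0, 0, 40],
    [0, 0, 0.02, 0, 0, 0, 40],
    [0, 0, 0.06, 0, 0, 0, 40],
    [0, 0, 0.12, 0, 0, 0, 40],
    [0, 0, 0.2, 0, 0, 0, 40],
    [0, 0, 0.28, 0, 0, 0, 40],
    [0, 0, 0.34, 0, 0, 0, 40],
    [0, 0, 0.34, 0, 0, 0, 40]
  ]
}}

```text
time: 10.05
tool_pos: [0.5537, 0.1452, 0.2445]
tool_rot: [-0.0, 0.996, 0.087, 0.006]
contact_force: [0.8, -0.1, 0.5]
gripper_width: 0.846
```

Request:
{"op": "step_arm", "data": {
  "motion": [
    [0, -0.1, 0.02, 0, 0, 0, 0],
    [-0.05, -0.2, 0.02, 0, 0, 0, 0],
    [-0.05, -0.3, 0.02, 0, 0, 0, 0],
    [-0.05, -0.4, 0.02, 0, 0, 0, 0],
    [-0.05, -0.5, 0.02, 0, 0, 0, 0],
    [-0.05, -0.6, 0.02, 0, 0, 0, 0],
    [-0.05, -0.7, 0.02, 0, 0, 0, 0],
    [-0.05, -0.8, 0.02, 0, 0, 0, 0],
    [-0.05, -0.8, 0.02, 0, 0, 0, 0],
    [-0.05, -0.8, 0.02, 0, 0, 0, 0]
  ]
}}

```text
time: 11.05
tool_pos: [0.5251, -0.2563, 0.246]
tool_rot: [-0.001, 0.996, 0.086, -0.001]
contact_force: [-0.1, 1.0, -0.6]
gripper_width: 0.998
```

Run:
```python
from h import *
f=grab('top','top8.png');g=grab('side','side8.png')
for n,(a,b,c,d) in (('top8',(170,165,260,230)),('side8',(220,125,290,210))):
    cv2.imwrite('pics/z'+n+'.png',cv2.resize(cv2.imread(f'pics/{n}.png')[b:d,a:c],None,fx=7,fy=7,interpolation=cv2.INTER_CUBIC))
print(monitor.state()['time'])
```

```text
11.15
```

View pics/ztop8.png

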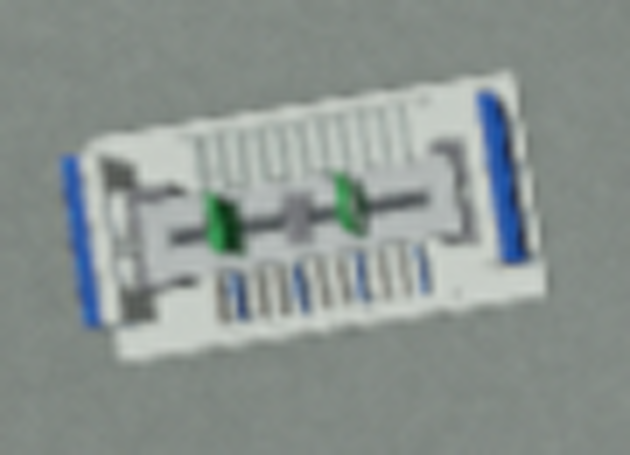

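View pics/zside8.png

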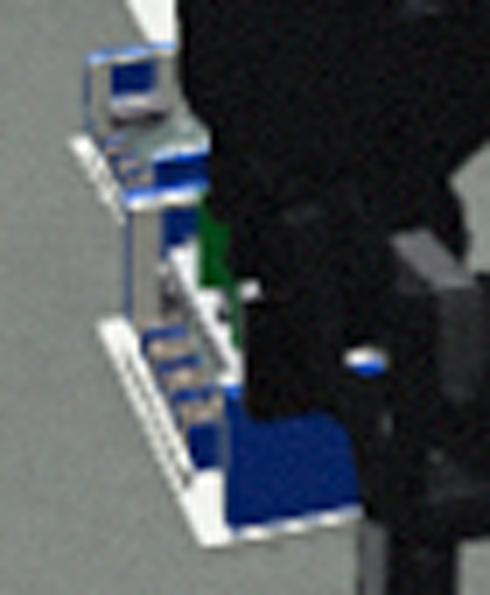

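View pics/side8.png

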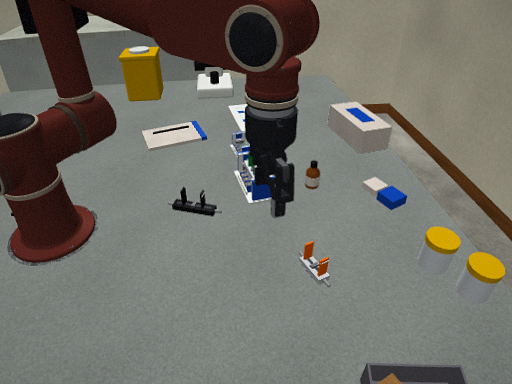

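The bar looks seated. I clear the side camera's view to check the tab spacing.

Request:
{"op": "step_arm", "data": {
  "motion": [
    [-0.4, -0.6, 0.02, 0, 0, 0, 0],
    [-0.4, -0.6, 0.02, 0, 0, 0, 0],
    [-0.4, -0.6, 0.02, 0, 0, 0, 0],
    [-0.4, -0.6, 0.02, 0, 0, 0, 0],
    [-0.4, -0.6, 0.02, 0, 0, 0, 0],
    [-0.4, -0.6, 0.02, 0, 0, 0, 0],
    [-0.4, -0.6, 0.02, 0, 0, 0, 0],
    [-0.4, -0.6, 0.02, 0, 0, 0, 0],
    [-0.4, -0.6, 0.02, 0, 0, 0, 0]
  ]
}}

```text
time: 12.05
tool_pos: [0.3258, -0.5551, 0.2566]
tool_rot: [-0.0, 0.996, 0.087, 0.0]
contact_force: [0.4, 0.2, -0.2]
gripper_width: 1.0
```

Run:
```python
from fit import *
P0=np.array([.5497,.1446,.1745])
for c,(a,b,cc,d) in (('top',(170,165,260,230)),('side',(215,125,290,210))):
    f=grab(c,c+'9.png');k=8
    im=cv2.resize(cv2.imread(f'pics/{c}9.png')[b:d,a:cc],None,fx=k,fy=k,interpolation=cv2.INTER_CUBIC);cv2.imwrite(f'pics/z{c}9.png',im)
    for s in (1,-1):
        for q in ([(11,26*s,105),(-11,26*s,105),(-11,21*s,105),(11,21*s,105)],[(15,60*s,40),(15,60*s,56),(-15,60*s,56),(-15,60*s,40)],[(0,60*s,48),(0,74*s,48)]):
            u=((proj(f,W(P0,np.array(q)*m))-[a,b]+.5)*k-.5).round().astype(int)
            cv2.polylines(im,[u.reshape(-1,1,2)],True,(0,0,255),1)
    cv2.imwrite(f'pics/o{c}9.png',im)
    for n in ('bar_grip','pin_a','short_bar_grip','bottle_mid'):
        for r in eyes.pinpoint(n,c)[:3]: print(c,n,np.round(r['uv'],1),round(r['p'],2))
```

```text
top bar_grip [209.8 195.6] 0.89
top bar_grip [246.1 264.7] 0.55
top pin_a [237.1 288.7] 0.43
top short_bar_grip [344.5 161.1] 0.77
top bottle_mid [221.2 131.1] 0.47
side bar_grip [252.5 162.2] 0.86
side bar_grip [190.3 193.6] 0.67
side pin_a [245.7 156.9] 0.64
side pin_a [259.4 183.8] 0.49
side pin_a [219.7 212.5] 0.45
side short_bar_grip [316.4 255.8] 0.75
side bottle_mid [312.3 175. ] 0.63
```

View pics/oside9.png

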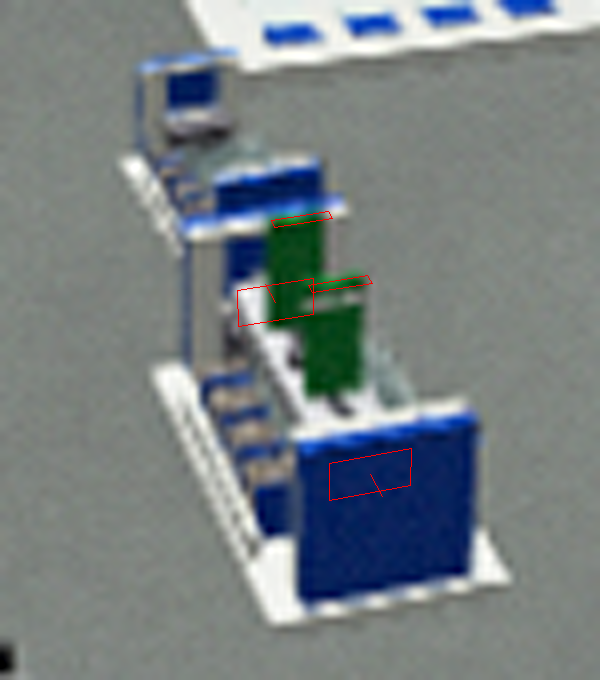

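View pics/otop9.png

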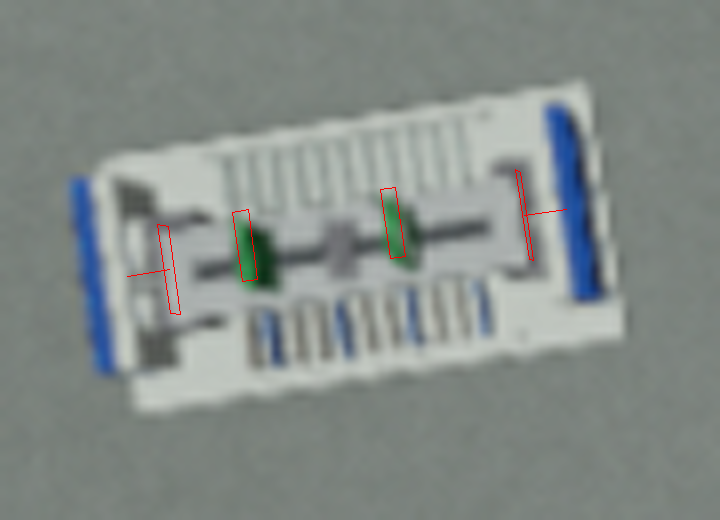

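View pics/zside9.png

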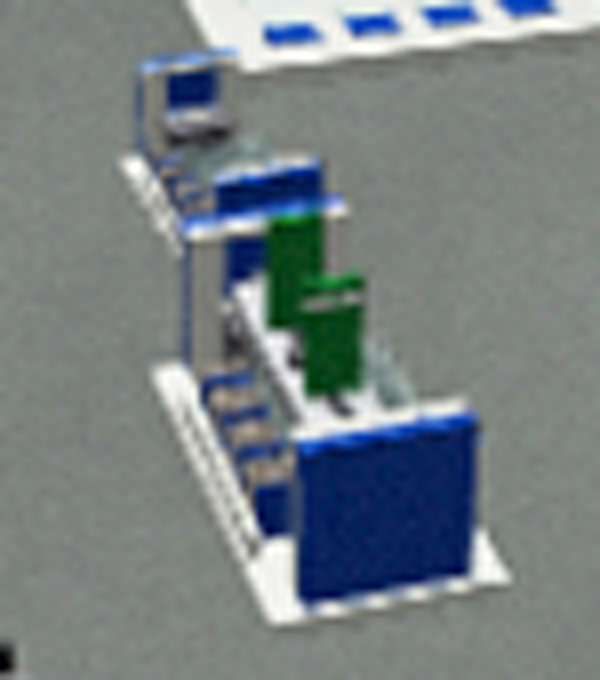

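Both tabs match the seated model (52 mm over the outside, centred on the rack, so the pin tips are at ±74) to about half a pixel. I hand the job in.

```bash
python3 -c "
from h import *
print(manip.job_done(),monitor.state()['time'])"
```

```text
the job is handed in; nothing more can be done
the job is handed in; nothing more can be done
```

The green-tabbed bar is fitted in the larger rack, with both end pins sprung out into the plate recesses. I handed the job in at about 12 s of the 38 s allowed. I pinched the tabs to their stops, carried the bar over and lowered it between the plates until it touched the ledges (about 8 N). Then I opened the fingers slowly and took the arm well clear.

**Final checks:**
- **Tabs and pins:** In both cameras the tab tops lie within about half a pixel (1–2 mm) of where they should be when seated, 52 mm over the outside. That puts both pin tips at the recess floors. I worked this out from the tabs; only the pin at the +y end shows, in the top view, and the other plate hides its pin.
- **Bystanders:** I never touched the short orange-tabbed bar, the brown bottle or the black look-alike bar. The network positions for the short bar and the bottle agree with the start to within about 2.5 pixels.

**Small disagreements:**
- The bar's body sits about 2 mm off centre.
- The rack's near base edge in the side view did not fit my first model by about 2.5 pixels. I put this down to the base being thicker than I had assumed. The ledges and recess agreed between the two cameras to about 1 mm.

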